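Lock the lid of the red-clipped pasta box

TASK

Lock the lid of the pasta box with the red clips: fold all four of its side clips fully down so that each lies flat along the box's wall. Do not touch the box with the green clips.

Things in the scene. Friction and masses are not known exactly. Their poses are not given: they have to be found in the camera images.
- red_box: Food box to lock: clear tub (100 mm in x, 140 in y) of pale yellow pasta tubes, white lid (110 x 150, top 75 mm above the table), a RED clip hinged at the lid's edge in the middle of each side. Fixed by a grey non-slip mat (140 x 180 x 3). Origin: centre of the mat's underside; z up. A clip folded down hangs along the wall, free edge 39 mm above the table, outer face 2 mm outside the hinge line.
- clip_near (a joint): Red clip on red_box's -x side: flap 44 mm wide, 4 thick, 30 long from its hinge line, smooth. Hinge line at x = -57 mm in the box frame, 69 mm above the table. 0 = fully down along the wall (stop), 1.57 = straight out, 2.2 = upper stop; starts at 1.4 to 2.0. Light friction (0.02 N m), no spring: stays where left.
- clip_far (a joint): Red clip on red_box's +x side: flap 44 mm wide, 4 thick, 30 long from its hinge line, smooth. Hinge line at x = +57 mm in the box frame, 69 mm above the table. 0 = fully down along the wall (stop), 1.57 = straight out, 2.2 = upper stop; starts at 1.4 to 2.0. Light friction (0.02 N m), no spring: stays where left.
- clip_left (a joint): Red clip on red_box's +y side: flap 44 mm wide, 4 thick, 30 long from its hinge line, smooth. Hinge line at y = +77 mm in the box frame, 69 mm above the table. 0 = fully down along the wall (stop), 1.57 = straight out, 2.2 = upper stop; starts at 1.4 to 2.0. Light friction (0.02 N m), no spring: stays where left.
- clip_right (a joint): Red clip on red_box's -y side: flap 44 mm wide, 4 thick, 30 long from its hinge line, smooth. Hinge line at y = -77 mm in the box frame, 69 mm above the table. 0 = fully down along the wall (stop), 1.57 = straight out, 2.2 = upper stop; starts at 1.4 to 2.0. Light friction (0.02 N m), no spring: stays where left.
- green_box: The other food box, same shape, size, origin and mat, but with four GREEN clips, also raised, and brown pasta: not to be touched. It may stand left or right of the red-clipped box.
There are look-alikes about, which are no part of the job. What is shaped like the red_box but blue is not meant.

How it is judged:
By the outcome, as a careful person would: the job done as asked, in the order asked, and still so for the second after the job is handed in, with the robot touching nothing.
It also fails if it takes over 51 s, if anything falls off the work surface, if the arm or the gripper's body presses on something with over 40 N, if the wrist force passes 120 N, or if a joint passes its speed limit or range.

ROBOT

A 7-joint arm with a two-finger parallel gripper is mounted at the origin on the work surface. World frame = base frame: x ahead of the robot, y to its left, z up, the work surface at z = 0. Lengths are in m, angles in rad, forces in N, time in s.
With the tool pointing down it reaches from about 0.425 to 0.925 m from the base axis. Payload 6.8 kg.
Tool frame: the origin (TCP) lies on the centre line of the jaws, within the pads' length; the fingertips stand 17 mm ahead of it and the grasp point (between the pads) lies 2 mm behind it; z points along the fingers, x is the direction in which the jaws open and shut, and the axes are right-handed (so a half turn about z gives the same grasp; the last joint's range is limited). The gripper opens to 85 mm and grips with 20 to 120 N. Pads are 22 mm wide; open, the fingers measure 114 mm over their backs; the gripper's body (76 mm by 85 mm) begins 54 mm behind the grasp point. The pads swing forward as they close: fully open they stand 13 mm farther back than shut.
Start: joints at [1.088, 0.477, 0.022, 1.555, -0.011, 1.109, -0.083], TCP at [0.247, -0.628, 0.248] pointing down, gripper open.
Joint ranges: [-2.96, 2.96], [-0.34, 2.1], [-1.41, 1.46], [0.24, 2.44], [-1.37, 4.51], [0.17, 1.92], [-2.96, 2.96]. Speed limits (rad/s): [2.39, 2.39, 3.14, 3.14, 3.14, 3.14, 3.14].

INTERFACE

Orientations are given as a rotation vector (axis times angle).
In Python, from bench import r gives the robot as it stands.
- The arm moves only by the tool arm_command, never from a script. Its argument "increments" is a list of rows, each a list of 3 entries, a list of its own where there are three numbers: the shift along the world's x, y, z in m, then the turn, a rotation vector about the world's x, y, z in rad, then the opening in per cent of the stroke, from 0 (shut) to 100 (fully open). A call has 1 to 10 rows; each row is the pose to reach, as a shift and turn from the pose commanded when the call began; what a row does not reach only later rows make up. A row lasts 1/10 s, in which the tool goes at most 50 mm and 8.59 degrees, less where a joint would pass 70% of its speed; a pose out of reach is approached as far as the arm can. A call with a gripper value outside its range is refused whole. The fingers move at their own pace and stop on an object; "newtons" is the grip in N (left out, the last holds). Time passes only in rows, so rows that repeat a pose let the fingers close. It gives the time, the measured TCP pose, the force and the opening at its end, in the units of the state.
- r.get_obs(): the state, without advancing time (a new reading comes with each control period).
- r.grab_frame(name): name is "scene" or "side" or "wrist"; returns the picture (480x640x3 uint8, blue, green, red); there is no depth.
- r.camera_model(name): a dict with "camera_matrix" (3x3 intrinsics, pixels), "camera_from_world" (4x4, takes a point from world to camera coordinates). Camera axes: x right, y down, z forward; pixel columns grow to the right and rows downward; lengths in m; the calibration is good to about 2 mm. A picture is of the moment at which its call begins: read the wrist's pose just before it. camera_model takes no time and is no camera call; for the wrist camera it gives the pose at the moment of the call.
- r.hand_in(): hands the job in, once; it reports no verdict.
The state is a dict: "clock": time; "joints": joint angles; "qvel": joint speeds; "tau": joint torques, N m; "tcp_pos": TCP position; "orientation": TCP orientation; "contact_force": force on the tool from outside, world axes, zero at the start; "moment": the same for the moment, N m; "grip_width": finger opening in m.
Only numpy, scipy, OpenCV 4.12 (cv2) and the standard library are available. Lean on these libraries where they do the work, as an engineer would, in place of code of your own. Each camera call takes 0.05 s, during which the arm holds its last target. There are 200 camera calls.

## Working session

There is one attempt and no reset: what is moved stays moved. The work goes in short steps, Python scripts to look and compute and a tool call to move; the robot and the scene stay as the last step left them, time stands still between calls to the robot, and variables do not carry over. Pictures are saved under pics/ and viewed, about 8 in all and at most 12, crops included, and the job is handed in when it is done.

Besides the shell and the picture viewer there is one more tool, called after ">>>" as name(argument=value, ...), one argument or row to a line, values as JSON. arm_command: Moves the arm, as the interface text tells. Its arguments: {"type":"object","properties":{"increments":{"type":"array","items":{"type":"array"}},"newtons":{"type":"number"}},"required":["increments"]}

```bash
mkdir -p pics; ls
python3 - <<'E'
from bench import r
import cv2,numpy as np
o=r.get_obs();print({k:np.round(v,3) for k,v in o.items()})
for n in("scene","side"):
    cv2.imwrite(f"pics/{n}0.png",r.grab_frame(n));m=r.camera_model(n);print(n,np.round(m["camera_matrix"],1).tolist(),np.round(np.linalg.inv(m["camera_from_world"]),3).tolist())
E
```

```text
pics
{'clock': np.float64(0.0), 'joints': array([ 1.088,  0.478,  0.022,  1.556, -0.011,  1.109, -0.083]), 'qvel': array([ 0.   , -0.001, -0.   ,  0.001,  0.001, -0.   , -0.   ]), 'tau': array([-2.0000e-03, -5.9644e+01,  1.6080e+00, -2.8119e+01,  1.3000e-02,
        9.0000e-03,  0.0000e+00]), 'tcp_pos': array([ 0.247, -0.628,  0.247]), 'orientation': array([-2.596e+00,  1.768e+00,  2.000e-03]), 'contact_force': array([ 0.363, -0.13 ,  0.529]), 'moment': array([ 0.003,  0.035, -0.017]), 'grip_width': np.float64(0.085)}
scene [[462.6, 0.0, 313.2], [0.0, 462.6, 237.9], [0.0, 0.0, 1.0]] [[-0.423, 0.494, -0.76, 1.091], [0.906, 0.219, -0.362, 0.313], [-0.012, -0.841, -0.54, 0.546], [0.0, 0.0, 0.0, 1.0]]
side [[514.7, 0.0, 328.0], [0.0, 514.7, 241.7], [0.0, 0.0, 1.0]] [[-0.886, -0.249, 0.392, 0.088], [-0.464, 0.471, -0.75, 0.61], [0.002, -0.846, -0.533, 0.533], [0.0, 0.0, 0.0, 1.0]]
```

View pics/scene0.png

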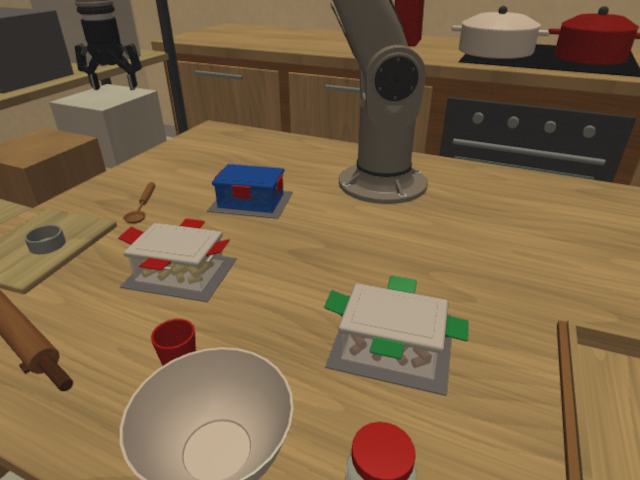

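View pics/side0.png

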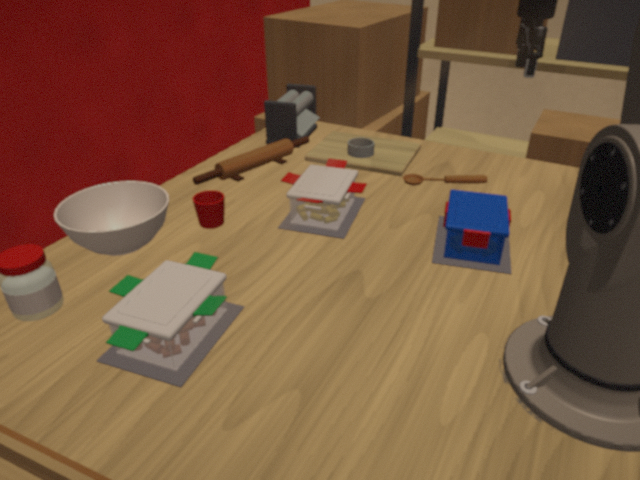

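The red-clipped white-lidded box is at about (175,250) in scene and (323,195) in side. The other candidates are the green-clipped box, (395,325) and (170,310), and the blue box with red clips, (250,190) and (475,225). The white box with red clips and yellow pasta is the one meant. I'll measure the lid and clips and confirm in a crop.

```bash
cat > h.py <<'E'
from bench import r
import cv2,numpy as np
def cam(n):
    m=r.camera_model(n);return m["camera_matrix"],m["camera_from_world"]
def ray(n,uv,z,c=None):
    K,T=c or cam(n);W=np.linalg.inv(T)
    d=np.linalg.solve(K,np.vstack([np.asarray(uv,float).T,np.ones(len(uv))]))
    d=(W[:3,:3]@d).T;t=(z-W[2,3])/d[:,2];return W[:3,3]+d*t[:,None]
def proj(n,P,c=None):
    K,T=c or cam(n);p=(K@(T[:3,:3]@np.asarray(P,float).T+T[:3,3:])).T;return p[:,:2]/p[:,2:]
def lidmask(img,roi):
    x,y,w,h=roi;hsv=cv2.cvtColor(img,cv2.COLOR_BGR2HSV)
    m=np.zeros(img.shape[:2],np.uint8);m[y:y+h,x:x+w]=cv2.inRange(hsv,(0,0,135),(179,60,255))[y:y+h,x:x+w]
    m=cv2.morphologyEx(m,cv2.MORPH_CLOSE,np.ones((5,5)));m=cv2.morphologyEx(m,cv2.MORPH_OPEN,np.ones((5,5)))
    return max(cv2.findContours(m,cv2.RETR_EXTERNAL,cv2.CHAIN_APPROX_NONE)[0],key=cv2.contourArea)[:,0]
def redparts(img,roi):
    x,y,w,h=roi;b,g,rr=[img[...,i].astype(int) for i in range(3)]
    m=((rr>110)&(g<70)&(b<70)).astype(np.uint8);z=np.zeros_like(m);z[y:y+h,x:x+w]=m[y:y+h,x:x+w]
    n,l,s,c=cv2.connectedComponentsWithStats(z);return [(c[i].round(1),s[i][:5].tolist()) for i in range(1,n) if s[i][4]>15]
E
cat > a.py <<'E'
from h import *
tiles=[]
for n,roi in(("scene",(110,210,130,90)),("side",(275,150,95,90))):
    img=cv2.imread(f"pics/{n}0.png");c=lidmask(img,roi)
    w=ray(n,c,.075)[:,:2]
    rc=cv2.minAreaRect((w*1000).astype(np.float32));print(n,np.round(rc[0],1),np.round(rc[1],1),rc[2])
    for q in redparts(img,roi):print(q, ray(n,[q[0]],.07).round(3))
    x,y,w_,h=roi;cv2.drawContours(img,[c[:,None]],-1,(255,0,255),1)
    tiles.append(cv2.resize(img[y-10:y+h+10,x-10:x+w_+10],(390,330),interpolation=cv2.INTER_CUBIC))
cv2.imwrite("pics/c1.png",np.hstack(tiles))
E
python3 a.py
```

```text
scene [ 546.1 -230.9] [106.8 155. ] 11.134354591369629
(array([192.3, 223. ]), [180, 219, 24, 9, 157]) [[ 0.471 -0.252  0.07 ]]
(array([130.2, 235. ]), [118, 227, 25, 17, 227]) [[ 0.557 -0.335  0.07 ]]
(array([217.8, 246.6]), [207, 239, 22, 16, 163]) [[ 0.521 -0.155  0.07 ]]
(array([154.3, 263.3]), [139, 258, 31, 12, 234]) [[ 0.611 -0.227  0.07 ]]
side [ 529.4 -234.4] [130.6 155.8] 11.87225341796875
(array([336.4, 163. ]), [327, 159, 20, 9, 120]) [[ 0.566 -0.343  0.07 ]]
(array([289.9, 178. ]), [282, 173, 17, 11, 114]) [[ 0.617 -0.228  0.07 ]]
(array([356.4, 187.5]), [348, 182, 18, 11, 138]) [[ 0.474 -0.252  0.07 ]]
(array([310.2, 200.4]), [299, 199, 23, 4, 57]) [[ 0.529 -0.159  0.07 ]]
```

View pics/c1.png

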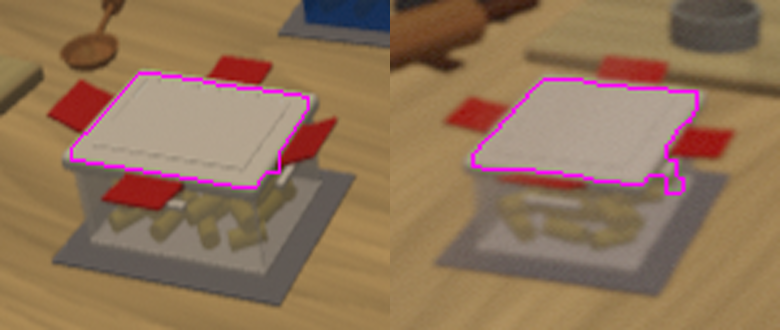

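The crop confirms it: white lid, four red raised clips, yellow pasta. The estimated centre is about (0.543,-0.243), yaw about 11°. I'll move above it, turning -10.5° about z, and shut the gripper on the way.

>>> arm_command(
  increments=[
    [[0.03, 0.04, 0.04], [0, 0, -0.02], 0],
    [[0.06, 0.08, 0.06], [0, 0, -0.05], 0],
    [[0.09, 0.12, 0.08], [0, 0, -0.08], 0],
    [[0.12, 0.16, 0.08], [0, 0, -0.11], 0],
    [[0.15, 0.2, 0.08], [0, 0, -0.15], 0],
    [[0.18, 0.24, 0.08], [0, 0, -0.183], 0],
    [[0.21, 0.28, 0.08], [0, 0, -0.183], 0],
    [[0.24, 0.32, 0.08], [0, 0, -0.183], 0],
    [[0.24, 0.36, 0.08], [0, 0, -0.183], 0],
    [[0.24, 0.36, 0.08], [0, 0, -0.183], 0],
  ],
)

```text
clock: 1.1
tcp_pos: [0.4896, -0.2605, 0.328]
orientation: [-2.432, 1.984, 0.003]
contact_force: [0.9, -0.2, -0.7]
grip_width: 0.0002
```

Run:
```python
from h import *
o=r.get_obs();print(o["clock"],o["tcp_pos"],o["orientation"],o["qvel"].round(3),o["contact_force"])
c=cam("wrist");np.savez("w1.npz",K=c[0],T=c[1]);cv2.imwrite("pics/w1.png",r.grab_frame("wrist"))
print(np.linalg.inv(c[1]).round(3),c[0])
print(proj("wrist",[[.543,-.243,.075]],c))
```

```text
1.1 [ 0.48959088 -0.26054915  0.32801072] [-2.43214111  1.98414881  0.00302492] [-0.033 -0.025  0.043  0.028  0.043 -0.011 -0.071] [ 0.89467095 -0.24505302 -0.70281997]
[[ 0.201 -0.942 -0.27   0.557]
 [-0.979 -0.195 -0.052 -0.247]
 [-0.003  0.275 -0.962  0.453]
 [ 0.     0.     0.     1.   ]] [[344.62291196   0.         319.04192969]
 [  0.         344.62291196 235.82135084]
 [  0.           0.           1.        ]]
[[314.263625   149.75012859]]
```

View pics/w1.png

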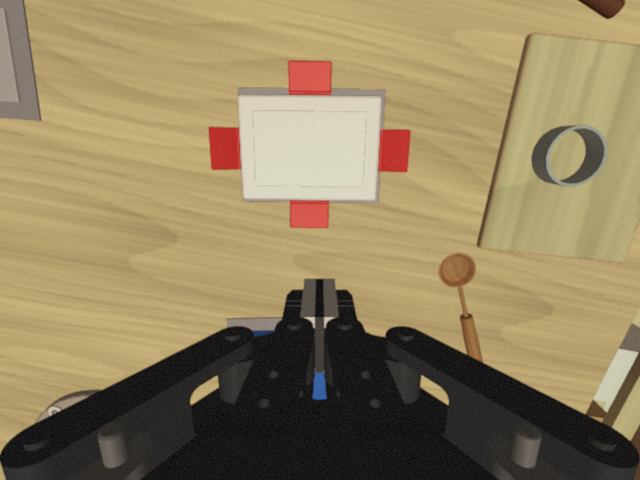

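The wrist view shows the red box whole: lid from about (240,95) to (382,200), clips at (310,77), (310,213), (224,148) and (396,150). Next I measure the lid.

Run:
```python
from h import *
d=np.load("w1.npz");c=(d["K"],d["T"]);img=cv2.imread("pics/w1.png")
hsv=cv2.cvtColor(img,cv2.COLOR_BGR2HSV)
m=cv2.inRange(hsv,(0,0,185),(179,60,255));m[:60]=0;m[240:]=0;m[:,:200]=0;m[:,420:]=0
k=max(cv2.findContours(m,0,cv2.CHAIN_APPROX_NONE)[0],key=cv2.contourArea)[:,0]
w=ray("wrist",k,.075,c)[:,:2]*1000
(C,S,A)=cv2.minAreaRect(w.astype(np.float32));print(np.round(C,1),np.round(S,1),A)
for q in redparts(img,(200,55,220,180)):print(q,ray("wrist",[q[0]],.07,c).round(4))
print(cv2.boxPoints((C,S,A)).round(1).tolist())
o=r.get_obs();R=cv2.Rodrigues(o["orientation"])[0];print(o["tcp_pos"],R.round(4).tolist())
a=np.radians(A if S[0]<S[1] else A-90);ex=np.array([np.cos(a),np.sin(a)]);ey=np.array([-ex[1],ex[0]])
print("ex",ex)
for n,v,D in(("near",-ex,57),("far",ex,57),("left",ey,77),("right",-ey,77)):print(n,(np.array(C)+v*D).round(1),v.round(3))
```

```text
[ 542.2 -237.2] [107.2 147.1] 10.889827728271484
(array([311.2,  92. ]), [289, 90, 42, 5, 113]) [[ 0.599  -0.2284  0.07  ]]
(array([224.3, 147.8]), [209, 128, 32, 41, 1161]) [[ 0.5252 -0.1474  0.07  ]]
(array([394. , 149.9]), [379, 130, 31, 42, 1157]) [[ 0.56   -0.3273  0.07  ]]
(array([310.3, 202.4]), [291, 201, 37, 4, 84]) [[ 0.4855 -0.25    0.07  ]]
[[475.6000061035156, -175.10000610351562], [503.3999938964844, -319.6000061035156], [608.7999877929688, -299.29998779296875], [581.0, -154.89999389648438]]
[ 0.4886918  -0.26278097  0.32808266] [[0.1986, -0.9801, -0.0001], [-0.9801, -0.1986, 0.002], [-0.002, -0.0003, -1.0]]
ex [0.98199227 0.1889211 ]
near [ 486.2 -248. ] [-0.982 -0.189]
far [ 598.2 -226.5] [0.982 0.189]
left [ 527.6 -161.6] [-0.189  0.982]
right [ 556.7 -312.8] [ 0.189 -0.982]
```

>>> arm_command(
  increments=[
    [[-0.01, 0.008, -0.05], [0, 0, 0], 0],
    [[-0.02, 0.015, -0.1], [0, 0, 0], 0],
    [[-0.02, 0.015, -0.15], [0, 0, 0], 0],
    [[-0.02, 0.015, -0.19], [0, 0, 0], 0],
    [[-0.02, 0.015, -0.2], [0, 0, 0], 0],
    [[-0.02, 0.015, -0.21], [0, 0, 0], 0],
    [[-0.02, 0.015, -0.22], [0, 0, 0], 0],
    [[-0.02, 0.015, -0.23], [0, 0, 0], 0],
    [[-0.02, 0.015, -0.24], [0, 0, 0], 0],
    [[-0.02, 0.015, -0.24], [0, 0, 0], 0],
  ],
)

```text
clock: 2.15
tcp_pos: [0.467, -0.2531, 0.0877]
orientation: [2.424, -1.998, -0.001]
contact_force: [0.3, 0.1, 0.3]
grip_width: -0.0
```

>>> arm_command(
  increments=[
    [[0, 0, -0.008], [0, 0, 0], 0],
    [[0, 0, -0.016], [0, 0, 0], 0],
    [[0, 0, -0.024], [0, 0, 0], 0],
    [[0, 0, -0.028], [0, 0, 0], 0],
    [[0, 0, -0.028], [0, 0, 0], 0],
    [[0.002, 0.0004, -0.028], [0, 0, 0], 0],
    [[0.004, 0.0008, -0.028], [0, 0, 0], 0],
    [[0.006, 0.0011, -0.028], [0, 0, 0], 0],
    [[0.006, 0.0011, -0.028], [0, 0, 0], 0],
  ],
)

```text
clock: 3.05
tcp_pos: [0.4737, -0.252, 0.0605]
orientation: [-2.424, 1.998, -0.001]
contact_force: [-0.3, -0.2, -0.3]
grip_width: 0.0002
```

>>> arm_command(
  increments=[
    [[0.001, 0.0002, 0], [0, 0, 0], 0],
    [[0.002, 0.0004, 0], [0, 0, 0], 0],
    [[0.003, 0.0006, 0], [0, 0, 0], 0],
    [[0.003, 0.0006, 0], [0, 0, 0], 0],
  ],
)

```text
clock: 3.45
tcp_pos: [0.4751, -0.2516, 0.0603]
orientation: [2.423, -1.998, -0.002]
contact_force: [-5.0, 0.1, 4.5]
grip_width: 0.0002
```

>>> arm_command(
  increments=[
    [[0.001, 0.0002, 0], [0, 0, 0], 0],
    [[0.002, 0.0004, 0], [0, 0, 0], 0],
    [[0.002, 0.0004, 0], [0, 0, 0], 0],
  ],
)

```text
clock: 3.75
tcp_pos: [0.4752, -0.2517, 0.0601]
orientation: [2.42, -1.998, -0.006]
contact_force: [-9.7, -0.9, 8.1]
grip_width: -0.0002
```

Run:
```python
from h import *
a=r.grab_frame("side")[140:250,265:385];b=r.grab_frame("wrist")
cv2.imwrite("pics/n1.png",np.hstack([cv2.resize(a,(360,330)),cv2.resize(b,(440,330))]))
print(r.get_obs()["tcp_pos"],r.get_obs()["contact_force"])
```

```text
[ 0.47516618 -0.25165536  0.06004013] [-10.3757665   -0.73090101   7.15991995]
```

View pics/n1.png

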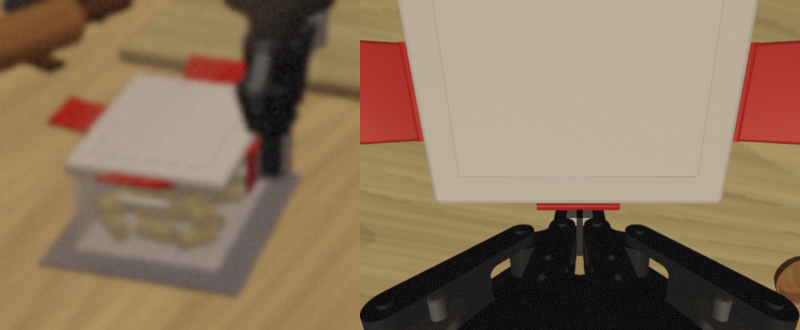

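>>> arm_command(
  increments=[
    [[-0.008, -0.002, 0], [0, 0, 0], 0],
    [[-0.018, -0.003, 0], [0, 0, 0], 0],
    [[-0.018, -0.003, 0.04], [0, 0, 0], 0],
    [[-0.018, -0.003, 0.08], [0, 0, 0], 0],
    [[0.003, 0.035, 0.08], [0, 0, 0], 0],
    [[0.024, 0.072, 0.08], [0, 0, 0], 0],
    [[0.045, 0.11, 0.08], [0, 0, 0], 0],
    [[0.045, 0.11, 0.06], [0, 0, 0], 0],
    [[0.045, 0.11, 0.05], [0, 0, 0], 0],
    [[0.045, 0.11, 0.04], [0, 0, 0], 0],
  ],
)

```text
clock: 4.85
tcp_pos: [0.5224, -0.1419, 0.0995]
orientation: [2.422, -1.999, -0.0]
contact_force: [0.5, -0.2, 1.8]
grip_width: 0.0002
```

>>> arm_command(
  increments=[
    [[0, 0, -0.01], [0, 0, 0], 0],
    [[0, 0, -0.02], [0, 0, 0], 0],
    [[0, 0, -0.03], [0, 0, 0], 0],
    [[0, 0, -0.04], [0, 0, 0], 0],
    [[0, 0, -0.04], [0, 0, 0], 0],
    [[0.0004, -0.002, -0.04], [0, 0, 0], 0],
    [[0.0008, -0.004, -0.04], [0, 0, 0], 0],
    [[0.0011, -0.006, -0.04], [0, 0, 0], 0],
    [[0.0011, -0.006, -0.04], [0, 0, 0], 0],
  ],
)

```text
clock: 5.75
tcp_pos: [0.5243, -0.147, 0.0604]
orientation: [-2.424, 1.998, 0.0]
contact_force: [0.0, 2.0, -1.3]
grip_width: 0.0
```

>>> arm_command(
  increments=[
    [[0.0002, -0.001, 0], [0, 0, 0], 0],
    [[0.0004, -0.002, 0], [0, 0, 0], 0],
    [[0.0006, -0.003, 0], [0, 0, 0], 0],
    [[0.0008, -0.004, 0], [0, 0, 0], 0],
    [[0.0008, -0.004, 0], [0, 0, 0], 0],
  ],
)

```text
clock: 6.25
tcp_pos: [0.5243, -0.1473, 0.0603]
orientation: [-2.426, 1.994, 0.006]
contact_force: [-4.3, 11.5, 5.4]
grip_width: -0.0003
```

>>> arm_command(
  increments=[
    [[-0.002, 0.01, 0], [0, 0, 0], 0],
    [[-0.004, 0.02, 0], [0, 0, 0], 0],
    [[-0.004, 0.02, 0.04], [0, 0, 0], 0],
    [[-0.004, 0.02, 0.08], [0, 0, 0], 0],
    [[0.03, -0.01, 0.08], [0, 0, 0], 0],
    [[0.061, -0.042, 0.08], [0, 0, 0], 0],
    [[0.092, -0.074, 0.08], [0, 0, 0], 0],
    [[0.092, -0.074, 0.06], [0, 0, 0], 0],
    [[0.092, -0.074, 0.05], [0, 0, 0], 0],
    [[0.092, -0.074, 0.04], [0, 0, 0], 0],
  ],
)

```text
clock: 7.25
tcp_pos: [0.6162, -0.2242, 0.0993]
orientation: [2.424, -1.997, -0.002]
contact_force: [0.6, -0.3, 0.4]
grip_width: -0.0
```

>>> arm_command(
  increments=[
    [[0, 0, -0.01], [0, 0, 0], 0],
    [[0, 0, -0.02], [0, 0, 0], 0],
    [[0, 0, -0.03], [0, 0, 0], 0],
    [[0, 0, -0.04], [0, 0, 0], 0],
    [[0, 0, -0.04], [0, 0, 0], 0],
    [[-0.002, -0.0004, -0.04], [0, 0, 0], 0],
    [[-0.004, -0.0008, -0.04], [0, 0, 0], 0],
    [[-0.006, -0.0011, -0.04], [0, 0, 0], 0],
    [[-0.006, -0.0011, -0.04], [0, 0, 0], 0],
  ],
)

```text
clock: 8.15
tcp_pos: [0.6126, -0.2258, 0.0609]
orientation: [-2.422, 1.996, -0.005]
contact_force: [6.0, 0.1, -3.4]
grip_width: 0.0002
```

>>> arm_command(
  increments=[
    [[-0.001, -0.0002, 0], [0, 0, 0], 0],
    [[-0.002, -0.0004, 0], [0, 0, 0], 0],
    [[-0.003, -0.0006, 0], [0, 0, 0], 0],
    [[-0.003, -0.0006, 0], [0, 0, 0], 0],
  ],
)

```text
clock: 8.55
tcp_pos: [0.6125, -0.2258, 0.0613]
orientation: [-2.421, 1.993, -0.012]
contact_force: [12.8, -0.2, -8.8]
grip_width: 0.0001
```

>>> arm_command(
  increments=[
    [[0.008, 0.002, 0], [0, 0, 0], 0],
    [[0.018, 0.003, 0], [0, 0, 0], 0],
    [[0.018, 0.003, 0.04], [0, 0, 0], 0],
    [[0.018, 0.003, 0.08], [0, 0, 0], 0],
    [[-0.003, -0.035, 0.08], [0, 0, 0], 0],
    [[-0.024, -0.072, 0.08], [0, 0, 0], 0],
    [[-0.045, -0.11, 0.08], [0, 0, 0], 0],
    [[-0.045, -0.11, 0.06], [0, 0, 0], 0],
    [[-0.045, -0.11, 0.05], [0, 0, 0], 0],
    [[-0.045, -0.11, 0.04], [0, 0, 0], 0],
  ],
)

```text
clock: 9.55
tcp_pos: [0.5634, -0.3355, 0.0995]
orientation: [-2.425, 1.997, 0.002]
contact_force: [-0.3, 0.9, 0.5]
grip_width: 0.0001
```

>>> arm_command(
  increments=[
    [[0, 0, -0.01], [0, 0, 0], 0],
    [[0, 0, -0.02], [0, 0, 0], 0],
    [[0, 0, -0.03], [0, 0, 0], 0],
    [[0, 0, -0.04], [0, 0, 0], 0],
    [[0, 0, -0.04], [0, 0, 0], 0],
    [[-0.0004, 0.002, -0.04], [0, 0, 0], 0],
    [[-0.0008, 0.004, -0.04], [0, 0, 0], 0],
    [[-0.0011, 0.006, -0.04], [0, 0, 0], 0],
    [[-0.0011, 0.006, -0.04], [0, 0, 0], 0],
  ],
)

```text
clock: 10.45
tcp_pos: [0.5619, -0.3307, 0.0606]
orientation: [2.424, -1.998, 0.001]
contact_force: [-0.1, -0.7, -0.1]
grip_width: -0.0001
```

>>> arm_command(
  increments=[
    [[-0.0002, 0.001, 0], [0, 0, 0], 0],
    [[-0.0004, 0.002, 0], [0, 0, 0], 0],
    [[-0.0006, 0.003, 0], [0, 0, 0], 0],
    [[-0.0006, 0.003, 0], [0, 0, 0], 0],
  ],
)

```text
clock: 10.85
tcp_pos: [0.5616, -0.3289, 0.0605]
orientation: [2.423, -1.999, 0.003]
contact_force: [1.5, -3.8, -2.9]
grip_width: 0.0
```

>>> arm_command(
  increments=[
    [[-0.0002, 0.001, 0], [0, 0, 0], 0],
    [[-0.0004, 0.002, 0], [0, 0, 0], 0],
    [[-0.0006, 0.003, 0], [0, 0, 0], 0],
    [[-0.0006, 0.003, 0], [0, 0, 0], 0],
  ],
)

```text
clock: 11.25
tcp_pos: [0.5615, -0.3287, 0.0606]
orientation: [2.42, -2.0, 0.009]
contact_force: [3.5, -10.4, -7.8]
grip_width: 0.0001
```

>>> arm_command(
  increments=[
    [[0.002, -0.01, 0], [0, 0, 0], 0],
    [[0.004, -0.022, 0], [0, 0, 0], 0],
    [[0.004, -0.022, 0.05], [0, 0, 0], 0],
    [[0.004, -0.022, 0.1], [0, 0, 0], 0],
    [[-0.03, -0.01, 0.13], [0, 0, 0], 0],
    [[-0.06, 0.01, 0.15], [0, 0, 0], 0],
    [[-0.09, 0.02, 0.16], [0, 0, 0], 0],
    [[-0.12, 0.04, 0.16], [0, 0, 0], 0],
    [[-0.12, 0.06, 0.16], [0, 0, 0], 0],
    [[-0.12, 0.06, 0.16], [0, 0, 0], 0],
  ],
)

```text
clock: 12.25
tcp_pos: [0.4403, -0.2623, 0.2208]
orientation: [-2.426, 1.995, 0.001]
contact_force: [-0.1, 0.6, -0.2]
grip_width: 0.0001
```

Run:
```python
from h import *
print(r.get_obs()["tcp_pos"],r.get_obs()["contact_force"])
a=r.grab_frame("side")[140:250,265:385];b=r.grab_frame("wrist");c=r.grab_frame("scene");s=c[200:310,110:250]
for n,i in(("side",a),("wr",b),("sc",c)):cv2.imwrite(f"pics/{n}2.png",i)
R=lambda x,w,h:cv2.resize(x,(w,h),interpolation=cv2.INTER_CUBIC)
cv2.imwrite("pics/f2.png",np.hstack([np.vstack([R(a,360,300),R(s,360,300)]),R(b[:330],440,600*330//600*1) if 0 else cv2.copyMakeBorder(R(b,440,330),0,270,0,0,0)]))
```

```text
[ 0.44034287 -0.2622932   0.22082526] [-0.14333907  0.55266754 -0.16803094]
```

View pics/f2.png

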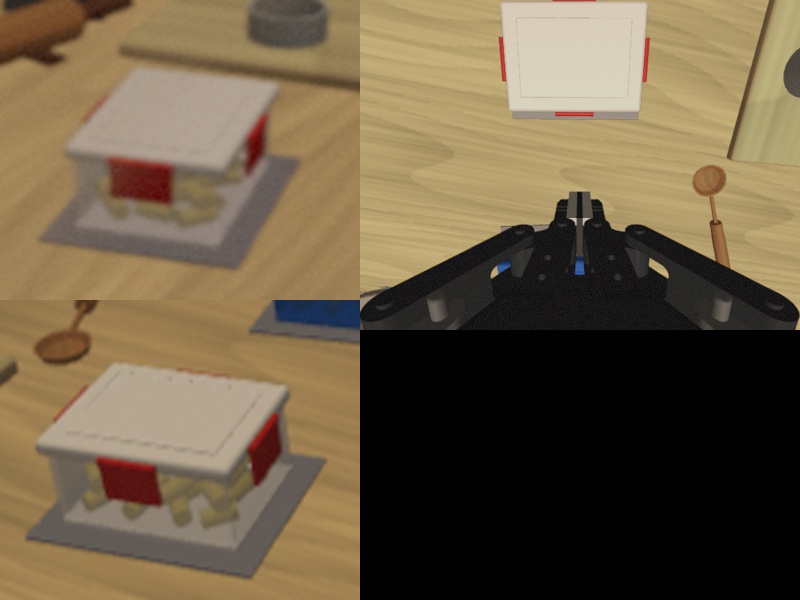

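All four clips hang along the walls. Side view: left at (140,180), near at (257,145). Scene view: far at (130,480), left at (265,450). Wrist view: only thin, symmetric red slivers around the lid. Handing in.

```bash
python3 -c "
from bench import r
print(r.hand_in(),r.get_obs()['clock'])"
```

```text
the job is handed in; nothing more can be done
the job is handed in; nothing more can be done
```

All four red clips are folded down along the walls of the red-clipped box. I pushed each one down with the shut fingertips, then pressed it inward until it stopped at about 10 to 13 N. The job was handed in at about 12.4 s on the clock. The arm never went near the green or blue boxes.

- **Pictures:** after the arm retreated, the side, scene and wrist views show all four clips hanging flat.
- **Stop positions:** the finger positions at the stops, summed across opposite clips, were 139.8 mm (140 expected) and 185.4 mm (187 expected). This assumes finger half-sizes of 11 and 14.5 mm from the given dimensions.
- **Disagreements:** the near and far stop positions put the box centre about 2 mm farther out in x than the camera did. While pressing inward, there was also an unexplained vertical force of about 5 to 9 N on the tool.

I did not measure the clip angles directly.

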